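# Seat an electrode plate in the corner pocket of a test jig

### The job

With the fingertips, push the rectangular graphite plate flat up against the long rail of the test jig, then slide it along that rail into the corner pocket until it is fully home against the end stop, and leave it there. Keep the plate down on the jig and do not pick it up; once it is against the rail, keep it there all the way. Leave the round graphite disc, the beaker, the jar and the meter where they are.

Things in the scene. Friction and masses are not known exactly. Their poses are not given: they have to be found in the camera images.
- jig: Test jig, fixed to the bench: white plastic base 240 (x) x 130 (y) x 10 mm with brass bars, all 12 mm high, on it. Origin: centre of its underside; z up. Its upper face (z = 10) carries the plate. Bar tops: z = 22. All x, y, z of the points below are in mm in this frame. Two brass terminals, 12 mm across, tops at z = 25, stand at x = 110, y = 12 and 34.
- rail (a point): Middle of the long rail's inner face, at its foot (x = 0, y = 40, z = 10). The rail runs along the jig's x from x = -100 to 100 and is 12 mm wide (y = 40 to 52); the inner face looks to the jig's -y, where the plate lies.
- pocket (a point): Place of the seated plate's origin (x = 65, y = 25, z = 10): long side on the rail, end on the stop, a bar x = 85 to 100, y = -9 to 52. A lip (x = 57 to 85, y = -9 to 7) faces the rail, so the pocket is 33 mm wide, 28 deep, open to -x; 12 mm of the seated plate stands out. From the lip's corner a slanted bar flares back to x = 40, y = -5 to guide it in. Axes as the jig.
- plate: Rectangular dark graphite plate, 40 (x) x 30 (y) x 14 mm thick, about 30 g, loose, lying flat on the jig's white base. Origin: centre of its underside; z up. It starts in the half of the jig away from the pocket, off the rail, its long side turned up to about 30 degrees from the rail. Slides freely when pushed from its sides; friction varies.
- disc: Round dark graphite disc, 28 mm across, 8 mm thick, loose, lying on the jig's base outside the pocket, beyond the lip (about x = 75, y = -42 of the jig). To be left alone. Origin: centre of its underside.
- beaker: Open glass beaker, 72 mm across, 85 mm high, standing on the bench. To be left alone. Origin: centre of its underside.
- jar: Amber glass jar with a steel cap, 66 mm across, 85 mm high, standing on the bench. To be left alone. Origin: centre of its underside.
- meter: Grey hand-held meter lying on its back, 140 (x) x 75 (y) x 34 mm high. To be left alone. Origin: centre of its underside.
Not all that is in view belongs to the job. Leave any blue or red look-alike of the plate alone.

How it is judged:
On the way, in this order (a step that is already met when the one before it is completed fails the run):
1. the plate lies flat along the rail, long side to it (within 3.5 mm and 0.12 rad), still outside the pocket (y of plate in the frame of jig above 0.0215 m and angle between the x axis of plate and the x axis of jig, either way round below 0.12 rad and x of plate in the frame of jig below 0.025 m and z of plate in the frame of jig below 0.013 m), for 0.2 s.
2. the plate is home in the pocket, within 3 mm of the end stop (x of plate in the frame of jig above 0.062 m and y of plate in the frame of jig above 0.0215 m and angle between the x axis of plate and the x axis of jig, either way round below 0.12 rad and z of plate in the frame of jig below 0.013 m), for 0.2 s.
At the end, for the whole second after the job is handed in: The plate rests flat in the corner pocket, its centre within 3 mm of the fully-home place along the rail and 3.5 mm across it, square to the rail within 0.12 rad, at rest and let go (all of step 2 and linear speed of plate below 0.01 m/s); the robot touches nothing.
It fails at once if the plate is lifted more than 6 mm off the jig or tipped by more than 0.35 rad (z of plate in the frame of jig above 0.016 m or angle between plate's own z axis and vertical above 0.35 rad).
It fails at once if the plate falls off the jig (z of plate in the frame of jig below 0.004 m).
It fails at once if the plate nears the pocket more than 7 mm away from the rail (x of plate in the frame of jig above 0.005 m and y of plate in the frame of jig below 0.018 m).
It fails at once if the disc, beaker, jar or meter is moved by more than 10 mm (distance of any of disc, beaker, jar, meter from where it was at the start of the episode above 0.01 m).
It also fails if it takes over 48 s, if anything falls off the work surface, if the arm or the gripper's body presses on something with over 40 N, if the wrist force passes 120 N, or if a joint passes its speed limit or range.

### The arm

A 6-joint arm with a two-finger parallel gripper is mounted at the origin on the work surface. World frame = base frame: x ahead of the robot, y to its left, z up, the work surface at z = 0. Lengths are in m, angles in rad, forces in N, time in s.
With the tool pointing down it reaches from about 0.35 to 0.85 m from the base axis. Payload 8.1 kg.
Tool frame: the origin (TCP) lies on the centre line of the jaws, within the pads' length; the fingertips stand 11 mm ahead of it and the grasp point (between the pads) lies 8 mm behind it (tip_reach is the z of the fingertips in the tool frame, in m); z points along the fingers, y is the direction in which the jaws open and shut (so a half turn about z gives the same grasp; the last joint's range is limited). The gripper opens to 93 mm and grips with 3 to 60 N. Pads are 15 mm wide; open, the fingers measure 128 mm over their backs; the gripper's body (75 mm by 188 mm) begins 65 mm behind the grasp point.
Start: joints at [1.057, 0.13, 1.488, -0, 1.523, -0.085], TCP at [0.249, 0.546, 0.23] pointing down, gripper open.
Joint ranges: [-2.96, 2.96], [-0.89, 2.26], [0.02, 2.5], [-1.34, 4.48], [0, 2.73], [-2.66, 2.66]. Speed limits (rad/s): [2.39, 2.39, 2.79, 3.14, 3.14, 3.14].

### API

Orientations are given as a rotation vector (axis times angle).
In Python, from plant import read_state, read_camera, camera_params, close_job, silhouettes, tip_of, tip_reach gives the robot as it stands.
- The arm moves only by the shell command python3 -m creep 'ROWS' [FORCE]. ROWS is JSON, a list of rows, each a list of 5 numbers: the shift along the tool's x, y, z in m, then the turn about the tool's z in rad, then the closure in counts, from 0 (fully open) to 255 (shut). In form: [[dx, dy, dz, twist, gripper], ...]. A call has 1 to 12 rows; each row shifts and turns the commanded pose from where the row before left it, along the tool's axes as they then stand; what a row does not reach is not made up. A row lasts 1/12 s, in which the tool goes at most 41.7 mm and 7.16 degrees, less where a joint would pass 70% of its speed; a pose out of reach is approached as far as the arm can. A call is refused whole if a number of a shift passes 0.0417 or a number of a turn 0.125, either way. A call with a gripper value outside its range is refused whole. The fingers move at their own pace and stop on an object; FORCE is the grip in N (left out, the last holds). Time passes only in rows, so rows that do not move let the fingers close. It gives the time, the measured TCP pose, the force and the opening at its end, in the units of the state.
- read_state(): the state, without advancing time (a new reading comes with each control period).
- read_camera(name): name is "scene" or "top" or "wrist"; returns the picture (480x640x3 uint8, red, green, blue); there is no depth.
- camera_params(name): a dict with "fov_y" (degrees; the focal length in pixels is half the picture's height over the tangent of half this angle, whatever the lens; pixels are square), "cx", "cy" (the principal point, pixels), "position" and "rotation" of the camera in the world. Camera axes: x right, y down, z forward; pixel columns grow to the right and rows downward; lengths in m; the calibration is good to about 2 mm. A picture is of the moment at which its call begins: read the wrist's pose just before it. camera_params takes no time and is no camera call; for the wrist camera it gives the pose at the moment of the call.
- close_job(): hands the job in, once; it reports no verdict.
Trained networks look in the newest picture that a camera, given by its name, has taken for a name from the list of things; names that differ only in an ending like _2 or _b are one class to them, and where a whole thing is asked for, a point or a joint stands for the part that bears it (a point fixed in the world has none). Each returns a list of dicts, best first, with "confidence" (0 to 1); they miss things now and then, are a little off and sometimes report something else, mostly with a low value. They report only what shows in the picture. A call takes as long as a camera call. They do not tell look-alikes from the thing itself.
- silhouettes(camera, query): "region" (480x640 bool, what is visible of it) and "pixel" ([column, row] in pixels, amid what is visible of it).
- tip_of(camera, query): "pixel" ([column, row] in pixels: a listed point, or the origin of a listed thing).
The state is a dict: "t": time; "q": joint angles; "dq": joint speeds; "joint_torque": joint torques, N m; "tool_pos": TCP position; "orientation": TCP orientation; "force": force on the tool from outside, world axes, zero at the start; "wrist_torque": the same for the moment, N m; "opening": finger opening in m.
Only numpy, scipy, OpenCV 4.12 (cv2) and the standard library are available. Lean on these libraries where they do the work, as an engineer would, in place of code of your own. Each camera call takes 0.05 s, during which the arm holds its last target.

## Working session

There is one attempt and no reset: what is moved stays moved. The work goes in short steps, Python scripts to look and compute and a shell command to move; the robot and the scene stay as the last step left them, time stands still between calls to the robot, and variables do not carry over. Pictures are saved under pics/ and viewed, and the job is handed in when it is done.

```bash
ls; mkdir -p pics; python3 - <<'E'
from plant import *
import cv2
print(read_state()); print(tip_reach)
for n in ["scene","top"]:
    im=read_camera(n); cv2.imwrite(f"pics/{n}0.png",im[:,:,::-1]); print(n,camera_params(n))
    for q in ["plate","disc","jig","beaker","jar","meter"]:
        print(q,[(round(d["confidence"],2),[round(v) for v in d["pixel"]]) for d in silhouettes(n,q)])
    for q in ["rail","pocket","jig","plate"]:
        print("tip",q,[(round(d["confidence"],2),[round(v,1) for v in d["pixel"]]) for d in tip_of(n,q)])
E
```

```text
pics
{'t': 0.0, 'q': array([ 1.05657715e+00,  1.31161878e-01,  1.48926000e+00,  2.02550185e-05,
        1.52299369e+00, -8.54277874e-02]), 'dq': array([ 0.00022062,  0.00085699,  0.00049404,  0.00141279, -0.00025213,
        0.00036622]), 'joint_torque': array([-1.41280170e-04, -5.59837174e+01, -4.91767609e+01,  7.68450857e-02,
        3.48183629e-02, -1.50522651e-04]), 'tool_pos': array([0.24918431, 0.54521432, 0.22859759]), 'orientation': array([-6.68278427e-01, -3.06911989e+00,  2.72581120e-03]), 'force': array([-1.39337023,  0.26445807,  0.7929076 ]), 'wrist_torque': array([-0.02128987, -0.04185732,  0.0375436 ]), 'opening': 0.09292247113171623}
0.011
scene {'fov_y': 53.51480743317011, 'cx': 318.9234470965282, 'cy': 239.7788004683806, 'position': array([ 1.18005194, -0.30445271,  0.80418004]), 'rotation': array([-2.14075409, -1.27484826,  0.47242838])}
plate [(0.91, [273, 297]), (0.79, [383, 284]), (0.73, [326, 244]), (0.64, [340, 293]), (0.62, [260, 260])]
disc []
jig [(0.69, [338, 233])]
beaker [(0.88, [109, 266])]
jar [(0.78, [437, 162])]
meter [(0.67, [143, 367])]
tip rail [(
[... 195 characters left out ...]
)]
top {'fov_y': 47.378732343550254, 'cx': 317.92784069777645, 'cy': 243.5938079415934, 'position': array([ 0.51084425, -0.0286098 ,  1.18270209]), 'rotation': array([-2.1424987 ,  2.18726829, -0.10471538])}
plate [(0.84, [371, 229]), (0.7, [313, 203]), (0.68, [367, 267]), (0.63, [298, 251]), (0.63, [270, 188])]
disc [(0.52, [236, 256])]
jig [(0.9, [277, 272])]
beaker [(0.73, [502, 310])]
jar [(0.81, [122, 298])]
meter [(0.61, [494, 209])]
tip rail [(0.8, [281.8, 286.1])]
tip pocket [(0.96, [250.4, 284.4])]
tip jig [(0.74, [275.7, 270.1])]
tip plate [(0.75, [272.9, 189.3]), (0.74, [276.8, 271.0]), (0.67, [309.6, 204.1]), (0.58, [367.2, 269.2]), (0.57, [297.4, 251.4]), (0.54, [371.3, 228.4])]
```

View pics/top0.png

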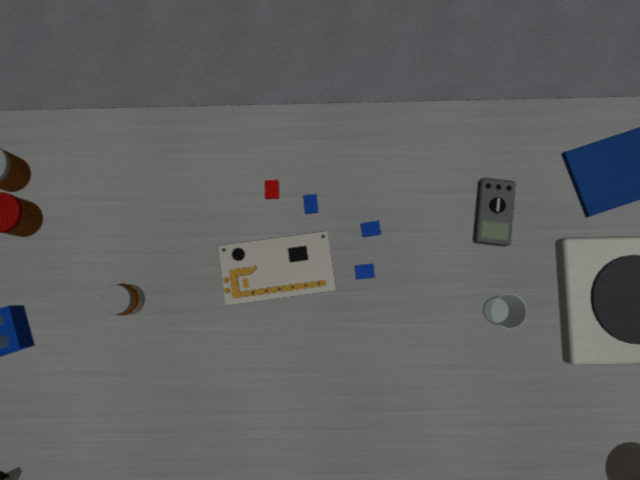

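View pics/scene0.png

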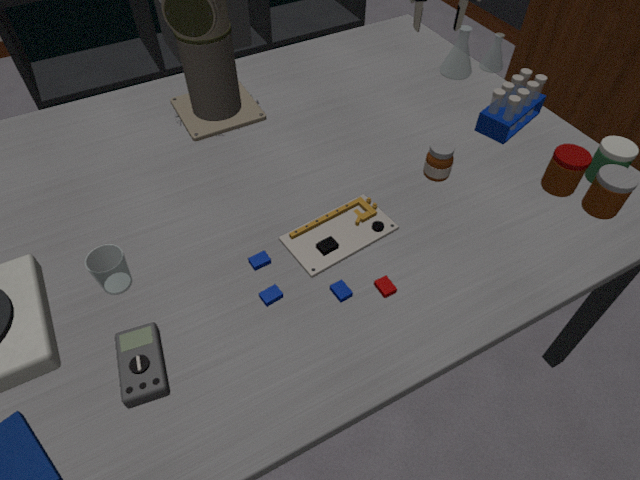

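```bash
python3 - <<'E'
import cv2
a=cv2.imread("pics/top0.png")
cv2.imwrite("pics/top0c.png",cv2.resize(a[220:320,205:345],None,fx=5.5,fy=5.5,interpolation=cv2.INTER_CUBIC))
E
```

```text
(no output)
```

View pics/top0c.png

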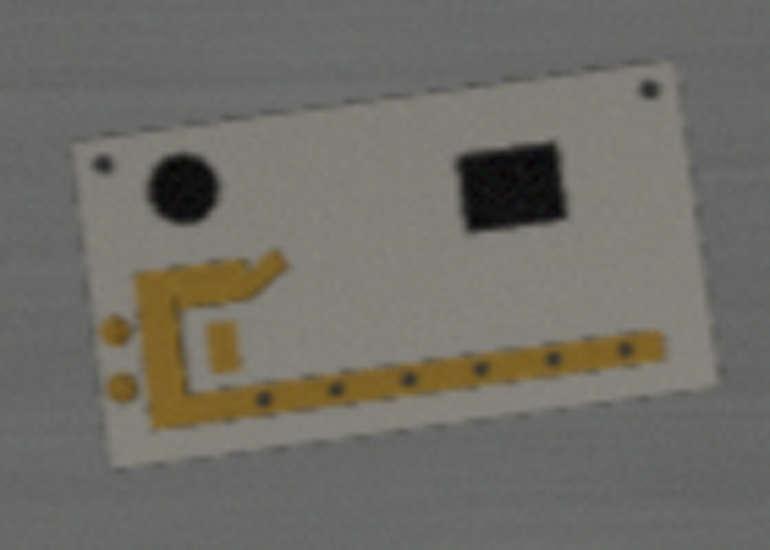

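The target is the dark plate at top pixel (298,254). The look-alikes are blue at (310,204), (371,229) and (365,271), and red at (272,189). The disc is at (238,254). The rail is the long bar on the robot side, and the pocket is on the left at (246,284). The crop confirms the plate is black and lies on the white base. Next I'll measure the poses.

```bash
cat > h.py <<'E'
from plant import *
import numpy as np, cv2
from scipy.spatial.transform import Rotation as R
from scipy.optimize import least_squares
def cam(n):
    p=camera_params(n); f=240/np.tan(np.radians(p["fov_y"]/2))
    return p,f,R.from_rotvec(p["rotation"]).as_matrix()
def ray(P,px,z):
    p,f,M=P; px=np.atleast_2d(px)
    d=np.c_[(px[:,0]-p["cx"])/f,(px[:,1]-p["cy"])/f,np.ones(len(px))]@M.T
    return p["position"]+d*((z-p["position"][2])/d[:,2])[:,None]
def box(mask):
    mask=cv2.morphologyEx(mask.astype(np.uint8)*255,cv2.MORPH_CLOSE,np.ones((3,3)))
    c=max(cv2.findContours(mask,cv2.RETR_EXTERNAL,cv2.CHAIN_APPROX_NONE)[0],key=cv2.contourArea)
    return c[:,0,:].astype(float)
def rect(pts,size):
    (c,s,a)=cv2.minAreaRect((pts[:,:2]*1000).astype(np.float32))
    return c,s,a
E
python3 - <<'E'
from h import *
im=cv2.imread("pics/top0.png"); P=cam("top")
hsv=cv2.cvtColor(im,cv2.COLOR_BGR2HSV)
g=im[220:320,205:345].astype(int)
print(im[260,260],im[240,270],im[200,250],im[254,298],im[292,270])
E
```

```text
[120 126 131] [118 126 128] [107 108 108] [19 18 20] [ 53 103 127]
```

```bash
python3 - <<'E'
from h import *
P=cam("top"); read_camera("top")
S={q:silhouettes("top",q) for q in ["jig","plate"]}
j=S["jig"][0]["region"]; pts=ray(P,box(j),0.01); print("jig",rect(pts,0))
im=cv2.imread("pics/top0.png"); 
m=(im.max(2)<60); m[:235]=0;m[270:]=0;m[:,:280]=0;m[:,320:]=0
print("plate",rect(ray(P,box(m),0.024),0), ray(P,[[298,254]],.024))
hsv=cv2.cvtColor(im,cv2.COLOR_BGR2HSV); b=(hsv[...,1]>90)&(hsv[...,0]>10)&(hsv[...,0]<30); b[:,:220]=0;b[:,345:]=0;b[:240]=0;b[310:]=0
c=ray(P,box(b),0.022); print("brass",rect(c,0))
for q in ["pocket","rail"]: print(q,ray(P,[d["pixel"] for d in tip_of("top",q)][:1],.01))
p,f,M=cam("wrist"); s=read_state(); T=R.from_rotvec(s["orientation"]).as_matrix()
print("cam in tool",T.T@(p["position"]-s["tool_pos"]),"\n",T.T@M, p["fov_y"])
E
```

```text
jig ((583.6881103515625, 70.34352111816406), (131.32745361328125, 241.5707244873047), 6.771350383758545)
plate ((610.756103515625, 21.922517776489258), (28.98468589782715, 38.45948791503906), 6.965266704559326) [[0.60994561 0.02093773 0.024     ]]
brass ((560.916748046875, 73.93571472167969), (60.6657829284668, 214.2232666015625), 6.502664089202881)
pocket [[0.54992923 0.12580524 0.01      ]]
rail [[0.5411806  0.06356488 0.01      ]]
cam in tool [ 0.07478715  0.00044539 -0.15602834] 
 [[ 7.68684502e-04 -9.63506670e-01 -2.67683220e-01]
 [ 9.99999271e-01  4.91415227e-04  1.10280388e-03]
 [-9.31015282e-04 -2.67683873e-01  9.63506345e-01]] 59.59841507492397
```

```bash
python3 -m creep '[[0,0,0,-0.11,255],[0,0,0,-0.11,255],[0,0,0,-0.11,255],[0,0,0,-0.11,255],[0,0,0,-0.11,255]]' 20 && python3 -m creep '[[-0.0198,-0.0365,0,0,255],[-0.0198,-0.0365,0,0,255],[-0.0198,-0.0365,0,0,255],[-0.0198,-0.0365,0,0,255],[-0.0198,-0.0365,0,0,255],[-0.0198,-0.0365,0,0,255],[-0.0198,-0.0365,0,0,255],[-0.0198,-0.0365,0,0,255],[-0.0198,-0.0365,0,0,255],[-0.0198,-0.0365,0,0,255],[-0.0198,-0.0365,0,0,255],[-0.0198,-0.0365,0,0,255]]' && python3 -m creep '[[-0.0198,-0.0365,0,0,255],[-0.0198,-0.0365,0,0,255],[0,0,0,0,255],[0,0,0,0,255]]'
python3 - <<'E'
from h import *
s=read_state();print(s["t"],s["tool_pos"],R.from_rotvec(s["orientation"]).as_matrix())
im=read_camera("wrist"); cv2.imwrite("pics/w1.png",im[:,:,::-1])
E
```

```text
t: 1.77
tool_pos: [0.2494, 0.5457, 0.2297]
orientation: [-0.199, 3.135, 0.0]
force: [-0.8, -0.2, 0.6]
opening: 0.0641
t: 2.77
tool_pos: [0.5392, 0.1377, 0.2299]
orientation: [-0.19, 3.135, 0.0]
force: [0.4, 0.1, -0.5]
opening: 0.0006
t: 3.1
tool_pos: [0.5871, 0.0697, 0.2291]
orientation: [0.184, -3.135, 0.0]
force: [-0.1, 0.1, -0.1]
opening: 0.0008
3.1 [0.58714311 0.06970452 0.22914582] [[-9.93120232e-01 -1.17096854e-01 -7.29317555e-04]
 [-1.17096811e-01  9.93120499e-01 -1.02312916e-04]
 [ 7.36280735e-04 -1.62082671e-05 -9.99999729e-01]]
```

View pics/w1.png

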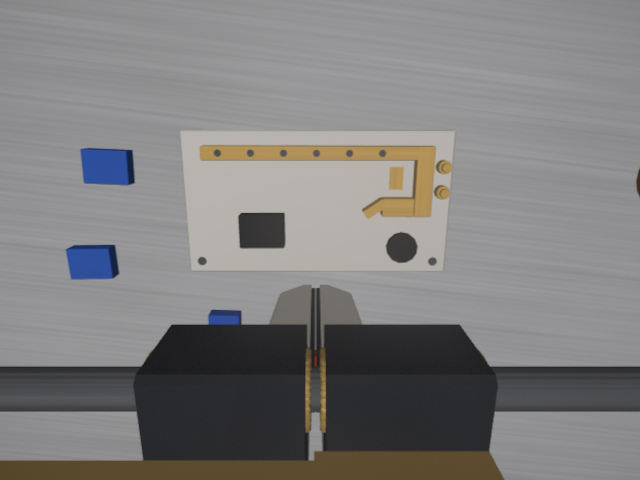

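The wrist view is clear: base corners at about (181,131), (455,131), (443,271) and (191,271), plate at (262,230), and disc at (402,247). The closed fingertips are at about (315,287).

```bash
cat >> h.py <<'E'
def project(P,X):
    p,f,M=P; c=(X-p["position"])@M
    return np.c_[p["cx"]+f*c[:,0]/c[:,2],p["cy"]+f*c[:,1]/c[:,2]]
def measure(name="wrist",save=None):
    s=read_state(); P=cam(name); im=read_camera(name)[:,:,::-1].copy()
    if save: cv2.imwrite(save,im)
    hsv=cv2.cvtColor(im,cv2.COLOR_BGR2HSV)
    return s,P,im,hsv
def quad(pts,z,P,n=4):
    """subpixel quad: world points of contour -> minAreaRect"""
    w=ray(P,pts,z)[:,:2]*1000
    return cv2.minAreaRect(w.astype(np.float32))
E
python3 - <<'E'
from h import *
s,P,im,hsv=measure(); V=hsv[...,2]; S=hsv[...,1]
print([ (tuple(int(v) for v in (x,y)),hsv[y,x]) for x,y in [(300,200),(150,200),(300,300),(262,230),(262,153)]])
m=((V>195)&(S<40))|((S>110)&(V>120)&(hsv[...,0]<35)); m[:110]=0;m[280:]=0;m[:,:160]=0;m[:,470:]=0
print(quad(box(m),0.01,P))
b=(S>110)&(V>120)&(hsv[...,0]<35);b[:110]=0;b[280:]=0;b[:,:160]=0;b[:,435:]=0
print(quad(box(b),0.022,P))
d=(V<80); d[:190]=0;d[262:]=0;d[:,:225]=0;d[:,300:]=0
c=box(d); print(cv2.boundingRect(c.astype(np.int32)),quad(c,0.024,P))
E
```

```text
[((300, 200), array([ 18,  14, 182], dtype=uint8)), ((150, 200), array([150,   2, 149], dtype=uint8)), ((300, 300), array([ 23,  18, 114], dtype=uint8)), ((262, 230), array([15,  9, 56], dtype=uint8)), ((262, 153), array([ 19, 128, 179], dtype=uint8))]
((562.1640014648438, 69.33940124511719), (63.78938674926758, 205.38943481445312), 6.562845706939697)
((560.5791015625, 69.13249969482422), (61.75008773803711, 198.82310485839844), 6.562838554382324)
(237, 214, 46, 34) ((608.3494262695312, 25.16634178161621), (30.21554183959961, 39.85920333862305), 6.8546929359436035)
```

```bash
cat >> h.py <<'E'
def jigfit(P,hsv):
    V=hsv[...,2]; S=hsv[...,1]
    b=(S>100)&(V>90)&(hsv[...,0]<35);b[:110]=0;b[280:]=0;b[:,:160]=0;b[:,435:]=0
    m=((V>166)&(S<60)&(S>8))
    return b,m
def tojig(w,J):
    o,a=J; c,s_=np.cos(a),np.sin(a); d=np.atleast_2d(w)[:,:2]*1000-o
    return d@np.array([[c,-s_],[s_,c]])
E
python3 - <<'E'
from h import *
s,P,im,hsv=measure(save="pics/w2.png"); b,m=jigfit(P,hsv)
m=m|b; m[:110]=0;m[280:]=0;m[:,:160]=0;m[:,470:]=0
print(quad(box(m),0.01,P))
J=(np.array([581.9,71.6]),np.radians(96.56))
print("plate",tojig(np.array([.60835,.02517]),J), "tcp",tojig(s["tool_pos"][None],J))
# overlay
def W(pts,z):
    c,q=np.cos(J[1]),np.sin(J[1]); pts=np.array(pts,float)
    return np.c_[(pts@np.array([[c,q],[-q,c]])+J[0])/1000,np.full(len(pts),z/1000)]
for pts,z in [([(-120,-65),(120,-65),(120,65),(-120,65)],10),([(-100,40),(85,40),(85,7),(57,7),(57,-9),(100,-9),(100,52),(-100,52)],22)]:
    q=project(P,W(pts,z)); cv2.polylines(im,[np.round(q).astype(np.int32)],True,(0,0,255),1)
cv2.imwrite("pics/ov.png",cv2.resize(im[110:300,160:470],None,fx=2.5,fy=2.5))
E
```

```text
((581.1769409179688, 71.44489288330078), (128.02023315429688, 237.97259521484375), 6.6531195640563965)
plate [[-49.14775555 -20.97249447]] tcp [[ 0.11704003 -4.26817644]]
```

View pics/ov.png

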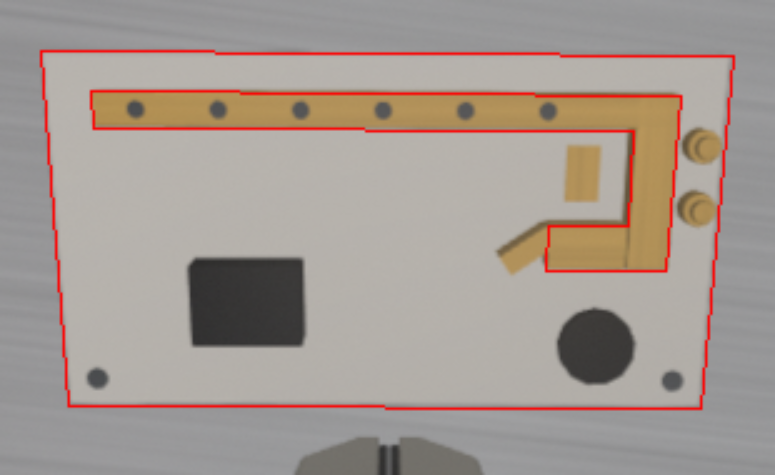

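```bash
python3 -m creep '[[-0.026,-0.025,0,0,255],[-0.026,-0.024,0,0,255],[0,0,0.036,0,255],[0,0,0.036,0,255],[0,0,0.036,0,255],[0,0,0.036,0,255],[0,0,0.026,0,255],[0,0,0.014,0,255],[0,0,0,0,255],[0,0,0,0,255]]'
python3 - <<'E'
from h import *
s=read_state();J=(np.array([581.9,71.6]),np.radians(96.56))
print(s["t"],s["tool_pos"],tojig(s["tool_pos"][None],J))
cv2.imwrite("pics/w3.png",read_camera("wrist")[:,:,::-1])
E
```

```text
t: 4.08
tool_pos: [0.6438, 0.0306, 0.0461]
orientation: [0.192, -3.135, -0.0]
force: [0.3, 0.1, 1.0]
opening: 0.0007
4.0833 [0.64376448 0.03061883 0.04612661] [[-47.78048001 -56.77760475]]
```

View pics/w3.png

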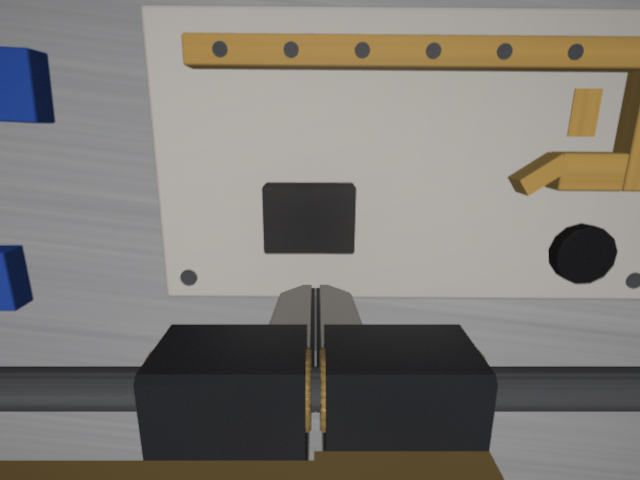

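```bash
python3 -m creep '[[0,-0.002,0.012,0,255],[0,0,0.009,0,255],[0,0,0,0,255],[0.005,0,0,0,255],[0.005,0,0,0,255],[0.004,0,0,0,255],[0.004,0,0,0,255],[0.004,0,0,0,255],[0.004,0,0,0,255],[0.004,0,0,0,255],[0,0,0,0,255],[0,0,0,0,255]]'
python3 - <<'E'
from h import *
s=read_state();J=(np.array([581.9,71.6]),np.radians(96.56))
print(s["t"],s["tool_pos"],tojig(s["tool_pos"][None],J))
cv2.imwrite("pics/w4.png",read_camera("wrist")[:,:,::-1])
E
```

```text
t: 5.13
tool_pos: [0.6142, 0.024, 0.0247]
orientation: [0.19, -3.136, 0.0]
force: [-1.3, -0.4, 0.2]
opening: 0.0007
5.1333 [0.61417156 0.02397473 0.0247049 ] [[-51.00027166 -26.61939119]]
```

View pics/w4.png

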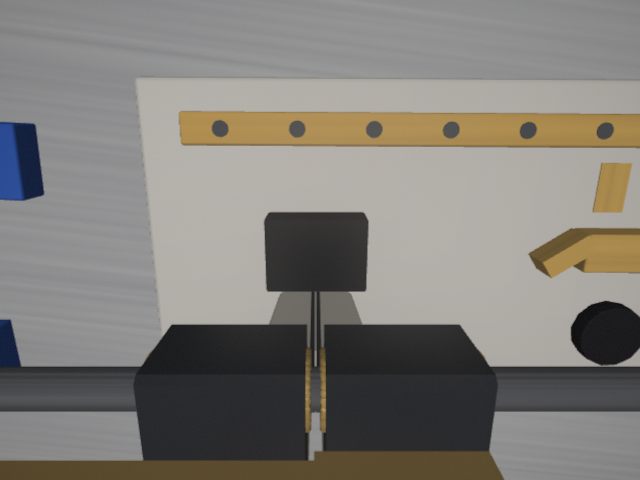

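```bash
python3 -m creep '[[0.004,0,0,0,255],[0.004,0,0,0,255],[0.004,0,0,0,255],[0.004,0,0,0,255],[0.004,0,0,0,255],[0.003,0,0,0,255],[0.003,0,0,0,255],[0.002,0,0,0,255],[0.0015,0,0,0,255],[0,0,0,0,255],[0,0,0,0,255]]'
python3 - <<'E'
from h import *
s=read_state();J=(np.array([581.9,71.6]),np.radians(96.56))
print(s["t"],s["tool_pos"],tojig(s["tool_pos"][None],J))
cv2.imwrite("pics/w5.png",read_camera("wrist")[:,:,::-1])
E
```

```text
t: 6.1
tool_pos: [0.5867, 0.0205, 0.0256]
orientation: [-0.19, 3.132, -0.0]
force: [5.4, 0.6, -1.1]
opening: 0.0003
6.1 [0.5866715  0.02048553 0.02556182] [[-51.32492151   1.09923793]]
```

View pics/w5.png

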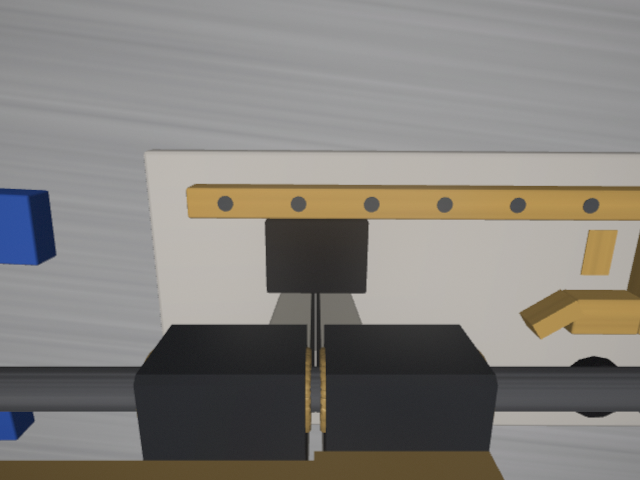

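The plate sits flush on the rail (bottom edge of the rail at row 218, plate top edge at row 219), and the contact force is 5 N. Now I'll back off and go around behind its trailing end.

```bash
python3 -m creep '[[-0.005,0,0,0,255],[-0.015,0,0,0,255],[0,0,-0.02,0,255],[0,-0.02,-0.02,0,255],[0,-0.035,0,0,255],[0.021,0,0,0,255],[0.021,0,0,0,255],[0,0,0,0,255],[0,0,0,0,255]]'
python3 - <<'E'
from h import *
s=read_state();J=(np.array([581.9,71.6]),np.radians(96.56))
print(s["t"],s["tool_pos"],tojig(s["tool_pos"][None],J))
s,P,im,hsv=measure(save="pics/w6.png")
E
```

```text
t: 6.9
tool_pos: [0.5691, -0.037, 0.0642]
orientation: [0.189, -3.135, -0.0]
force: [-0.8, -0.2, 0.2]
opening: 0.0003
6.9 [ 0.56906623 -0.03699335  0.0642233 ] [[-106.41618558   25.15584188]]
```

View pics/w6.png

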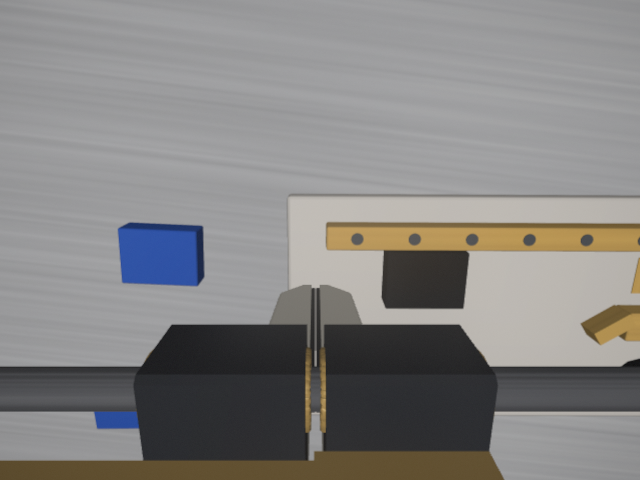

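```bash
python3 -m creep '[[-0.002,0,0.02,0,255],[0,0,0.019,0,255],[0,0,0,0,255],[0,0.006,0,0,255],[0,0.005,0,0,255],[0,0.004,0,0,255],[0,0.003,0,0,255],[0,0.003,0,0,255],[0,0.003,0,0,255],[0,0.003,0,0,255],[0,0,0,0,255],[0,0,0,0,255]]'
python3 - <<'E'
from h import *
s=read_state();J=(np.array([581.9,71.6]),np.radians(96.56))
print(s["t"],s["tool_pos"],tojig(s["tool_pos"][None],J))
s,P,im,hsv=measure(save="pics/w7.png")
E
```

```text
t: 7.95
tool_pos: [0.5691, -0.0097, 0.0261]
orientation: [-0.19, 3.135, -0.0]
force: [-0.1, -0.7, 3.0]
opening: 0.0005
7.95 [ 0.56909755 -0.00967355  0.02614726] [[-79.27883093  22.00361088]]
```

View pics/w7.png

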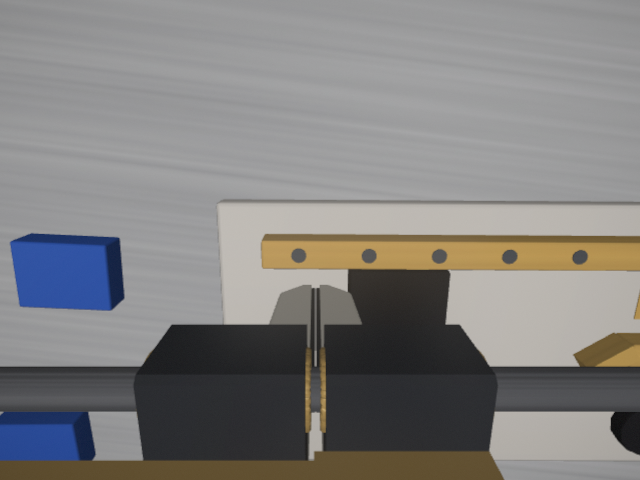

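```bash
python3 - <<'E'
from h import *
J=(np.array([581.9,71.6]),np.radians(96.56))
s=read_state();print(s["tool_pos"],s["force"],s["wrist_torque"])
P=cam("wrist")
print(tojig(ray(P,[[349,275],[447,275],[349,315]],.024),J))
T=R.from_rotvec(s["orientation"]).as_matrix()
for dy in (-17.5,-9,0,9,17.5): print(dy,project(P,np.array([s["tool_pos"]+T@np.array([x,dy/1000,z]) for x in(-.0075,.0075) for z in (.011,-.01,-.03)])).round().tolist())
E
```

```text
[ 0.56906482 -0.00977266  0.02604801] [ 1.16755168 -0.3214023   2.68672574] [-0.02531712 -0.14659205  0.02154634]
[[-65.1338045   38.6011935 ]
 [-25.87038395  38.88218429]
 [-64.6216637   21.10944209]]
-17.5 [[273.0, 320.0], [268.0, 344.0], [262.0, 373.0], [272.0, 287.0], [267.0, 308.0], [260.0, 334.0]]
-9 [[293.0, 320.0], [290.0, 344.0], [287.0, 373.0], [292.0, 287.0], [289.0, 308.0], [286.0, 334.0]]
0 [[313.0, 320.0], [313.0, 344.0], [313.0, 373.0], [313.0, 287.0], [313.0, 308.0], [313.0, 334.0]]
9 [[334.0, 320.0], [336.0, 344.0], [339.0, 373.0], [334.0, 287.0], [337.0, 308.0], [340.0, 334.0]]
17.5 [[353.0, 320.0], [358.0, 344.0], [364.0, 373.0], [354.0, 288.0], [359.0, 308.0], [365.0, 334.0]]
```

The plate has started to move along the rail (x about -45). I'll shift the contact 3 mm toward the rail and continue.

```bash
python3 -m creep '[[0.002,0.001,0,0,255],[0.001,0.003,0,0,255],[0,0.004,0,0,255],[0,0.004,0,0,255],[0,0.004,0,0,255],[0,0.004,0,0,255],[0,0.004,0,0,255],[0,0.004,0,0,255],[0,0.004,0,0,255],[0,0.004,0,0,255],[0,0,0,0,255],[0,0,0,0,255]]'
python3 - <<'E'
from h import *
J=(np.array([581.9,71.6]),np.radians(96.56))
s,P,im,hsv=measure(save="pics/w8.png")
print(s["t"],s["tool_pos"],s["force"],tojig(s["tool_pos"][None],J))
E
```

```text
t: 9.0
tool_pos: [0.5618, 0.0259, 0.026]
orientation: [-0.191, 3.135, 0.0]
force: [3.7, -2.2, 4.5]
opening: 0.0004
9.0 [0.56175547 0.02588256 0.02604062] [ 3.72491145 -2.18540956  4.5004276 ] [[-43.11672963  25.23555988]]
```

View pics/w8.png

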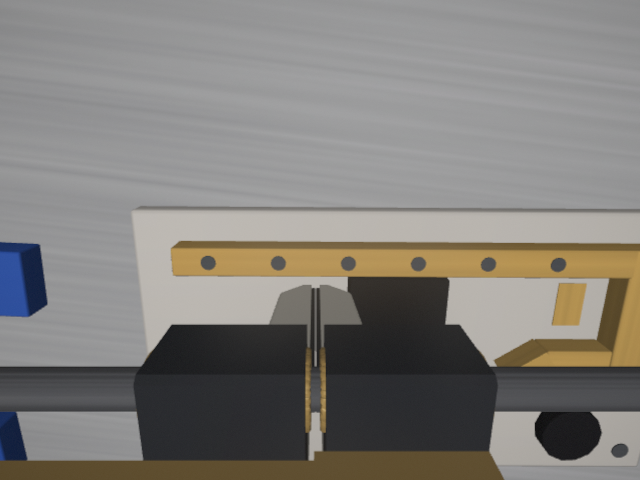

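```bash
python3 -m creep '[[0,0.004,0,0,255],[0,0.004,0,0,255],[0,0.004,0,0,255],[0,0.004,0,0,255],[0,0.004,0,0,255],[0,0.004,0,0,255],[0,0.004,0,0,255],[0,0.004,0,0,255],[0,0.004,0,0,255],[0,0.003,0,0,255],[0,0,0,0,255],[0,0,0,0,255]]'
python3 - <<'E'
from h import *
J=(np.array([581.9,71.6]),np.radians(96.56))
s,P,im,hsv=measure(save="pics/w9.png")
print(s["t"],s["tool_pos"],s["force"],tojig(s["tool_pos"][None],J))
a=read_camera("top")[:,:,::-1]; cv2.imwrite("pics/t9.png",cv2.resize(a[220:320,205:345],None,fx=5,fy=5,interpolation=cv2.INTER_CUBIC))
E
```

```text
t: 10.05
tool_pos: [0.557, 0.0643, 0.0259]
orientation: [-0.19, 3.135, -0.0]
force: [4.3, -2.2, 4.0]
opening: 0.0002
10.05 [0.55695427 0.06430023 0.02593453] [ 4.33148638 -2.18465691  3.95418648] [[-4.40208835 25.61636169]]
```

View pics/w9.png

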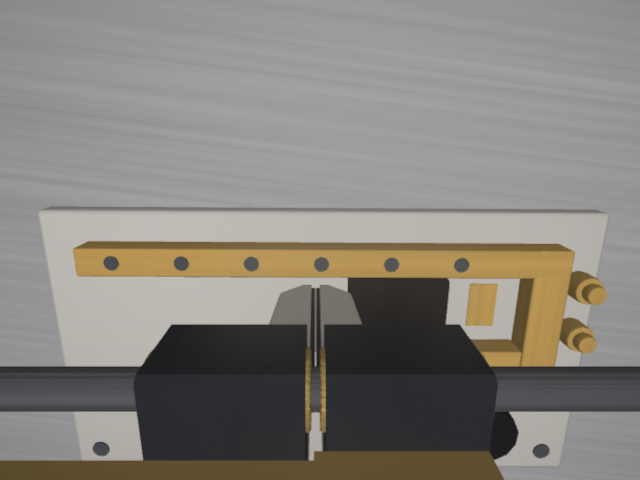

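View pics/t9.png

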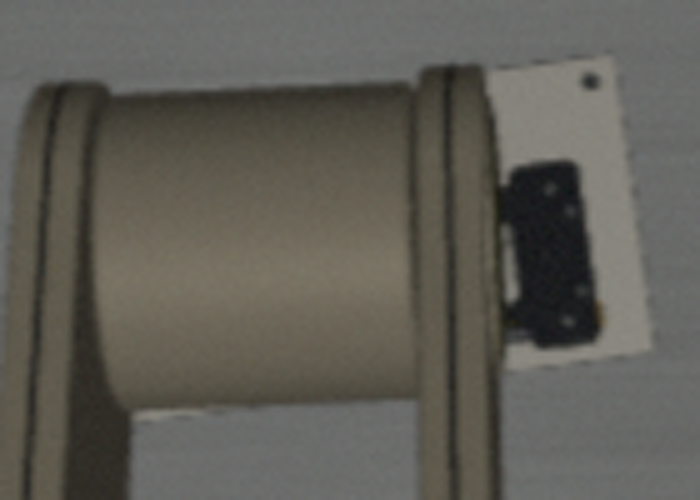

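```bash
python3 -m creep '[[0,0.004,0,0,255],[0,0.004,0,0,255],[0,0.004,0,0,255],[0,0.004,0,0,255],[0,0.004,0,0,255],[0,0.003,0,0,255],[0,0.003,0,0,255],[0,0.003,0,0,255],[0,0.002,0,0,255],[0,0.002,0,0,255],[0,0,0,0,255]]'
python3 - <<'E'
from h import *
J=(np.array([581.9,71.6]),np.radians(96.56))
s,P,im,hsv=measure(save="pics/w10.png")
print(s["t"],s["tool_pos"],s["force"],tojig(s["tool_pos"][None],J))
E
```

```text
t: 11.07
tool_pos: [0.5531, 0.0967, 0.0259]
orientation: [-0.19, 3.135, -0.001]
force: [4.7, -3.3, 4.5]
opening: 0.0003
11.0667 [0.5530729  0.09674545 0.02591006] [ 4.73101194 -3.33541499  4.46746447] [[28.27413215 25.76565122]]
```

View pics/w10.png

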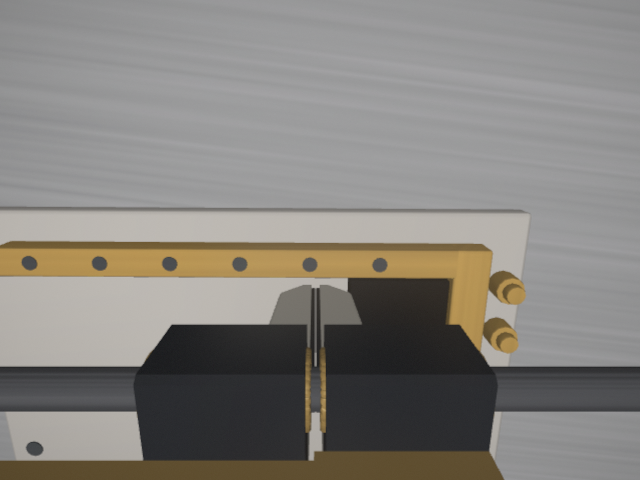

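```bash
python3 -m creep '[[0,0.001,0,0,255],[0,0.001,0,0,255],[0,0.001,0,0,255],[0,0,0,0,255],[0,0,0,0,255]]'; python3 -m creep '[[0,0.001,0,0,255],[0,0.001,0,0,255],[0,0,0,0,255],[0,0,0,0,255]]'
```

```text
t: 11.53
tool_pos: [0.5529, 0.0987, 0.026]
orientation: [-0.19, 3.135, -0.003]
force: [4.0, -8.0, 6.3]
opening: 0.0008
t: 11.87
tool_pos: [0.5529, 0.099, 0.026]
orientation: [-0.189, 3.135, -0.007]
force: [5.1, -14.6, 4.6]
opening: 0.0001
```

It has stalled: -15 N along the rail with almost no further travel, so the plate is against the stop. Retreat and check.

```bash
python3 -m creep '[[0,-0.004,0,0,255],[0,-0.006,0,0,255],[0,-0.015,0,0,255],[0,-0.02,0,0,255],[0,0,-0.03,0,255],[0,0,-0.04,0,255],[-0.03,0.01,-0.04,0,255],[-0.03,0.02,-0.03,0,255],[0,0,0,0,255],[0,0,0,0,255],[0,0,0,0,255]]'
python3 - <<'E'
from h import *
J=(np.array([581.9,71.6]),np.radians(96.56))
s,P,im,hsv=measure(save="pics/w11.png")
print(s["t"],s["tool_pos"],s["force"],tojig(s["tool_pos"][None],J))
def W(pts,z):
    c,q=np.cos(J[1]),np.sin(J[1]); pts=np.array(pts,float)
    return np.c_[(pts@np.array([[c,q],[-q,c]])+J[0])/1000,np.full(len(pts),z/1000)]
o=im.copy()
for pts,z,c in [([(45,10),(85,10),(85,40),(45,40)],24,(0,255,0)),([(-100,40),(85,40),(85,7),(57,7),(57,-9),(100,-9),(100,52),(-100,52)],22,(0,0,255))]:
    cv2.polylines(o,[np.round(project(P,W(pts,z))).astype(np.int32)],True,c,1)
q=project(P,W([(65,25)],24))[0].astype(int); print(q)
y0,x0=max(q[1]-75,0),max(min(q[0]-100,440),0)
cr=lambda i:cv2.resize(i[y0:y0+150,x0:x0+200],None,fx=2,fy=2,interpolation=cv2.INTER_CUBIC)
cv2.imwrite("pics/c11.png",np.hstack([cr(im),cr(o)]))
k=hsv[...,2]<75; m=np.zeros_like(k); m[q[1]-35:q[1]+35,q[0]-45:q[0]+45]=1
r=quad(box(k&m),.024,P); print(r,tojig(np.array(r[0])[None]/1000,J))
E
```

```text
t: 12.78
tool_pos: [0.6035, 0.0894, 0.153]
orientation: [0.191, -3.132, -0.0]
force: [0.2, -1.1, -1.2]
opening: 0.0007
12.7833 [0.6034895  0.08938445 0.15297743] [ 0.21027444 -1.08030289 -1.21505595] [[ 15.20155227 -23.47990627]]
[388 166]
((548.8501586914062, 132.349609375), (29.32146644592285, 40.49176025390625), 5.956305503845215) [[64.12760082 25.89320109]]
```

View pics/c11.png

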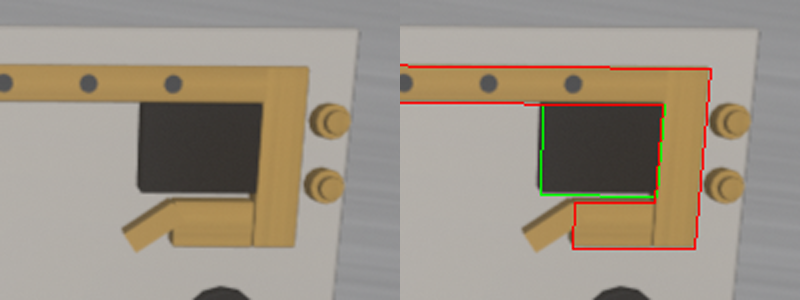

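View pics/w11.png

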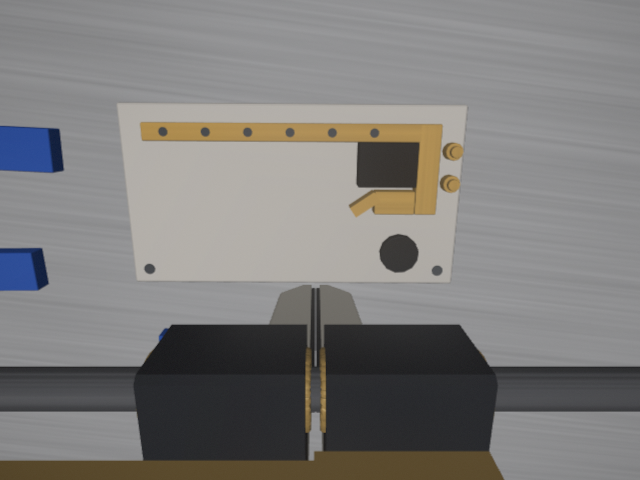

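The plate is in the pocket at crop (200,148), with no visible gap at the rail or the end stop. It matches the predicted green outline to within about 1 mm, and the disc hasn't moved. The arm is clear, so I'm handing in.

```bash
python3 -c "
from plant import *
print(close_job(), read_state()['force'])"
```

```text
the job is handed in; nothing more can be done
the job is handed in; nothing more can be done
```

The graphite plate is seated in the corner pocket, and I handed the job in at about 12.8 s of the 48 s allowed. I pushed it flat onto the rail with the closed fingertips, went around behind it, and slid it along the rail to the end stop. It stalled there at about 15 N, and I then backed off and lifted clear.

- **Plate position:** my last wrist picture put the plate at jig x ≈ 64.1, y ≈ 25.9 mm, against a target of 65, 25. The angle was about 0.01 rad off the rail. I saw no gap at the rail or the stop. The 1 mm differences are within the 2 mm calibration.
- **Other items:** the disc looked unmoved in that picture. The arm never went near the beaker, jar or meter, but I did not measure them again.
- **Odd readings:** while sliding, the tool felt a small upward force of 3 to 6 N and a side force of about 4 to 5 N. Neither had any visible effect on the plate.
- **Failed check:** the top-camera check during the slide showed nothing, because the arm blocked the view. The wrist camera covered it instead.

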